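# Check two hand levers against their stops

### The arm

A 7-joint arm with a two-finger parallel gripper is mounted at the origin on a cart in front of the work surface, level with it; the furniture and walls round the work are solid. World frame = base frame: x ahead of the robot, y to its left, z up, the work surface at z = 0. Lengths are in m, angles in rad, forces in N, time in s.
With the tool pointing down it reaches from about 0.4 to 0.875 m from the base axis. Payload 19.3 kg.
Tool frame: the origin (TCP) lies at the very end of the fingers, on their centre line; the grasp point (between the pads) lies 19 mm behind it; z points along the fingers, y is the line along which they close (so a half turn about z gives the same grasp; the last joint's range is limited). The gripper opens to 85 mm and grips with 20 to 120 N. Pads are 22 mm wide; open, the fingers measure 114 mm over their backs; the gripper's body (76 mm by 85 mm) begins 54 mm behind the grasp point. The pads swing forward as they close: fully open they stand 13 mm farther back than shut.
Start: joints at [1.094, 0.521, -0.036, 1.599, 0.021, 1.021, -0.113], TCP at [0.247, -0.574, 0.231] pointing down, gripper open.
Joint ranges: [-2.91, 2.91], [-0.3, 2.13], [-1.5, 1.42], [0.17, 2.43], [-1.26, 4.41], [0.16, 1.93], [-2.52, 2.52]. Speed limits (rad/s): [1.89, 1.89, 2.39, 2.39, 3.01, 3.01, 3.01].

### API

Orientations are given as [roll, pitch, yaw] about the fixed x, y, z axes, in that order (R = Rz(yaw) Ry(pitch) Rx(roll)).
In Python, from workcell import monitor, optics, job_done gives the robot as it stands.
- The arm moves only by the shell command python3 -m handwheel 'ROWS' [FORCE]. ROWS is JSON, a list of rows, each an object of numbers: "dx", "dy", "dz": the shift along the tool's x, y, z in cm; "wx", "wy", "wz": the turn, a rotation vector about the tool's x, y, z in rad; "claw": the opening in per cent of the stroke, from 0 (shut) to 100 (fully open). A call has 1 to 8 rows; each row shifts and turns the commanded pose from where the row before left it, along the tool's axes as they then stand; what a row does not reach is not made up. A row lasts 1/8 s, in which the tool goes at most 62.5 mm and 10.7 degrees, less where a joint would pass 70% of its speed; a pose out of reach is approached as far as the arm can. A call with a gripper value outside its range is refused whole. The fingers move at their own pace and stop on an object; FORCE is the grip in N (left out, the last holds). Time passes only in rows, so rows that do not move let the fingers close. It gives the time, the measured TCP pose, the force, the opening and the grip force at its end, in the units of the state.
- monitor.observe(): the state, without advancing time (a new reading comes with each control period).
- optics.grab_frame(name): name is "scene" or "top" or "wrist"; returns a dict with "frame" (480x640x3 uint8, blue, green, red), "fovy" (degrees; the focal length in pixels is half the picture's height over the tangent of half this angle, whatever the lens; pixels are square), "cx", "cy" (the principal point, pixels), "R" (3x3) and "t" (3): a world point X has camera coordinates R X + t. Camera axes: x right, y down, z forward; pixel columns grow to the right and rows downward; lengths in m; the calibration is good to about 2 mm. A picture is of the moment at which its call begins. There is no depth.
- job_done(): hands the job in; it is judged then, once.
Trained networks look in the newest picture that a camera, given by its name, has taken for a name from the list of things; names that differ only in an ending like _2 or _b are one class to them, and where a whole thing is asked for, a point or a joint stands for the part that bears it (a point fixed in the world has none). Each returns a list of dicts, best first, with "p" (0 to 1); they miss things now and then, are a little off and sometimes report something else, mostly with a low value. They report only what shows in the picture. A call takes as long as a camera call.
- optics.masks_of(name, camera): "region" (480x640 bool, what is visible of it) and "rect" ([left, top, width, height] in pixels, round what is visible of it).
The state is a dict: "clock": time; "qpos": joint angles; "qd": joint speeds; "joint_efforts": joint torques, N m; "position": TCP position; "tool_rot": TCP orientation; "force": force on the tool from outside, world axes, zero at the start; "moment": the same for the moment, N m; "grip_width": finger opening in m; "finger_force": force on a finger pad.
Only numpy, scipy, OpenCV 4.12 (cv2) and the standard library are available. Lean on these libraries where they do the work, as an engineer would, in place of code of your own. Each camera call takes 0.05 s, during which the arm holds its last target. There are 200 camera calls.

### The job

The two trolley hand levers standing on the bench are due for their check that they stop short of the grip bar. With the backs or tips of the fingers, press the short lever in from its outer side towards its bar until it stops, keep it there for about a second and let it spring right back out; then press the long lever with the ball end in to its stop the same way, and finish while still holding it in. Press without forcing, do not grip a lever or touch the bars, and leave the other things where they are.

Things in the scene. Friction and masses are not known exactly. Their poses are not given: they have to be found in the camera images.
- short_stand: Stand of the short lever. Fixed to the bench. Grey base plate 85x180 mm, two steel posts (in the bar's line, 50 mm either side of the middle) and a horizontal grip bar along the stand's y axis. Origin on the bench; at yaw 0 the lever side (-x of the stand) faces the robot. Seen from the lever side, the pivot of this lever is at the right (-y) end and the free end points left (+y).
- long_stand: Stand of the long lever. Fixed to the bench. Grey base plate 85x180 mm, two steel posts (in the bar's line, 50 mm either side of the middle) and a horizontal grip bar along the stand's y axis. Origin on the bench; at yaw 0 the lever side (-x of the stand) faces the robot. Seen from the lever side, the pivot of this lever is at the left (+y) end and the free end points right (-y). Which stand is on which side of the bench varies.
- short_blade: The short hand lever: plain metal blade 100 mm long from its upright pivot, 10 mm thick, 20 mm high, with a plain rounded end. Origin: the place to press, mid height (105 mm above the bench) on the outer face, which looks away from the bar, 75 mm from the pivot. Own x: square to the blade, from the outer face towards the bar (the way to press); own +y: from the pivot to the free end; z up.
- long_blade: The long hand lever: plain metal blade 155 mm long from its upright pivot, 10 mm thick, 20 mm high, with a ball of 20 mm diameter at its free end. Origin: the place to press, mid height (105 mm above the bench) on the outer face, which looks away from the bar, 110 mm from the pivot. Own x: square to the blade, from the outer face towards the bar (the way to press); own -y: from the pivot to the free end; z up.
- short_lever (a joint): Angle of the short lever: 0 = sprung out, 0.42 rad = at its stop (about 31 mm of travel at the place to press). Pressing in turns it clockwise seen from above. A spring holds it out: 2.5 N at the place to press to start it, 6 N at the stop, which is hard.
- long_lever (a joint): Angle of the long lever: 0 = sprung out, 0.30 rad = at its stop (about 33 mm of travel at the place to press). Pressing in turns it anticlockwise seen from above. A spring holds it out: 3 N at the place to press to start it, 8 N at the stop, which is hard.
- short_bar: Grip bar of the short lever: round, 28 mm diameter with its black rubber sleeve, 200 mm long. Origin at its middle, 105 mm above the bench; its y axis runs along it. The highest part of the stand, the clamp on the bar, reaches 125 mm above the bench. At the stop, about 20 mm is left between the lever's free end and the bar. Not to be touched.
- long_bar: Grip bar of the long lever, same size and make as the other (origin at its middle, 105 mm above the bench; about 20 mm left at the stop, 10 to 15 mm beside the ball). Not to be touched.
- vial_1: Bystander: glass vial with a black screw cap, 27 mm diameter, 58 mm high, behind the stands. Origin under its base.
- brass_weight: Bystander: brass weight with a knob, 30 mm diameter, 50 mm high, behind the stands. Origin under its base.
- crucible_small: Bystander: small cream crucible, 38 mm diameter, 34 mm high, behind the stands. Origin under its base.
- spanner_13: Bystander: steel spanner 158 mm long, 8 mm high, lying in front of the stands. Origin under its middle.

How it is judged:
On the way, in this order (a step that is already met when the one before it is completed fails the run):
1. the short lever is pressed to its stop by the fingers and kept there, the long lever being out (value of joint short_lever above 0.39 rad and contact force between the fingers and short_blade above 1 N and value of joint long_lever below 0.1 rad), for 0.5 s.
2. the short lever is let go and has sprung back out (value of joint short_lever below 0.03 rad and contact force between the fingers and short_blade below 0.2 N and value of joint long_lever below 0.1 rad), for 0.2 s.
3. the long lever is pressed to its stop by the fingers (value of joint long_lever above 0.27 rad and contact force between the fingers and long_blade above 1 N), for 0.2 s.
At the end, for the whole second after the job is handed in: The long lever is held at its stop by the fingers (within 0.03 rad, more than 2 N on it), the short lever is back out (under 0.03 rad), and the bystanders are within 20 mm of where they stood (value of joint long_lever above 0.27 rad and contact force between the fingers and long_blade above 2 N and value of joint short_lever below 0.03 rad and distance of each of vial_1, brass_weight, crucible_small, spanner_13 from where it was at the start of the episode below 0.02 m); the arm keeps its last pose, push and grip.
It fails at once if a lever is forced (more than 40 N) (contact force between the fingers and short_blade above 40 N or contact force between the fingers and long_blade above 40 N).
It fails at once if the fingers or the arm press on a grip bar (contact force between any of the fingers, the arm and short_bar above 1 N or contact force between any of the fingers, the arm and long_bar above 1 N).
It fails at once if a lever is gripped, straddled or hooked: it is moved by the fingers while the grasp point between them is not on its outer side ((value of joint short_lever above 0.08 rad and contact force between the fingers and short_blade above 0.5 N and x of the grasp point in the frame of short_blade above 0 m) or (value of joint long_lever above 0.08 rad and contact force between the fingers and long_blade above 0.5 N and x of the grasp point in the frame of long_blade above 0 m)).
It fails at once if a bystander is knocked, lifted or carried (more than 20 mm) (distance of any of vial_1, brass_weight, crucible_small, spanner_13 from where it was at the start of the episode above 0.02 m).
It also fails if it takes over 48 s, if anything falls off the work surface, if the arm or the gripper's body presses on something with over 40 N, if the wrist force passes 120 N, or if a joint passes its speed limit or range.

## Working session

There is one attempt and no reset: what is moved stays moved. The work goes in short steps, Python scripts to look and compute and a shell command to move; the robot and the scene stay as the last step left them, time stands still between calls to the robot, and variables do not carry over. Pictures are saved under pics/ and viewed, at most 10 in all, crops included, and the job is handed in when it is done.

```bash
mkdir -p pics
python3 - <<'E'
from workcell import monitor, optics
import cv2,numpy as np,pickle
s=monitor.observe(); print({k:np.round(v,3) for k,v in s.items()})
out={}
for c in ("scene","top"):
    f=optics.grab_frame(c); out[c]=f
    cv2.imwrite(f"pics/{c}0.png",f["frame"]); print(c,f["fovy"],f["cx"],f["cy"],np.round(f["R"],3).tolist(),np.round(f["t"],3))
    for n in ("short_stand","long_stand","short_blade","long_blade","short_bar","long_bar","spanner_13","vial_1","brass_weight","crucible_small"):
        m=optics.masks_of(n,c)
        out[c,n]=m
        print(n,[(round(d["p"],2),d["rect"],int(d["region"].sum())) for d in m[:2]])
pickle.dump(out,open("o.pkl","wb"))
E
```

```text
{'clock': np.float64(0.0), 'qpos': array([ 1.094,  0.522, -0.036,  1.6  ,  0.021,  1.021, -0.113]), 'qd': array([-0.   ,  0.001,  0.001, -0.001, -0.002,  0.   , -0.   ]), 'joint_efforts': array([ 0.0000e+00, -9.2708e+01,  1.9800e+00, -3.6993e+01,  1.8000e-02,
        8.0000e-03, -0.0000e+00]), 'position': array([ 0.247, -0.574,  0.231]), 'tool_rot': array([-3.14 ,  0.   ,  0.407]), 'force': array([-0.512,  0.104,  0.004]), 'moment': array([0.023, 0.047, 0.021]), 'finger_force': np.float64(0.0), 'grip_width': np.float64(0.086)}
scene 42.57466258564738 325.6559541734323 231.59412793816534 [[-0.748, -0.663, 0.022], [-0.439, 0.47, -0.766], [0.497, -0.583, -0.643]] [0.473 0.295 0.912]
short_stand [(0.72, [347.7, 157.3, 106.5, 99.7], 4948), (0.57, [288.0, 261.9, 59.4, 58.9], 797)]
long_stand [(0.96, [234.7, 232.1, 114.5, 133.2], 6760)]
short_blade [(0.83, [420.2, 181.9, 27.5, 31.4], 291)]
long_blade [(0.81, [288.3, 263.4, 60.8, 60.6], 728), (0.58, [234.2, 229.4, 115.6, 135.0], 6601)]
short_bar [(0.95, [352.3, 172.7, 70.1, 37.7], 1035)]
long_bar [(0.9, [240.8, 233.4, 76.3, 86.8], 1347), (0.
[... 359 characters left out ...]
.19, -0.001, -0.982]] [0.035 0.594 1.234]
short_stand [(0.67, [356.6, 236.3, 101.6, 54.2], 4192), (0.25, [335.5, 325.9, 67.5, 25.8], 424)]
long_stand [(0.84, [198.0, 237.4, 97.1, 56.4], 4088), (0.53, [354.4, 169.6, 15.0, 20.0], 225)]
short_blade [(0.48, [397.4, 280.9, 44.4, 8.2], 270)]
long_blade [(0.7, [216.7, 280.4, 70.9, 11.7], 457)]
short_bar [(0.67, [193.7, 236.0, 98.0, 31.0], 1089), (0.57, [359.3, 233.1, 97.2, 24.0], 1177)]
long_bar [(0.97, [191.2, 235.4, 101.0, 34.4], 1141)]
spanner_13 [(0.87, [333.9, 323.7, 75.1, 30.4], 484)]
vial_1 [(0.67, [227.4, 165.4, 10.9, 16.0], 180)]
brass_weight [(0.67, [266.9, 162.6, 16.0, 17.4], 199)]
crucible_small [(0.69, [355.2, 170.7, 12.4, 17.7], 250)]
```

```bash
cat > h.py <<'E'
import numpy as np,cv2
def K(f):
    F=240/np.tan(np.radians(f["fovy"])/2); return np.array([[F,0,f["cx"]],[0,F,f["cy"]],[0,0,1]])
def back(f,uv,z):
    uv=np.atleast_2d(uv); d=np.c_[uv,np.ones(len(uv))]@np.linalg.inv(K(f)).T@f["R"]
    c=-np.asarray(f["R"]).T@f["t"]; return c+d*((z-c[2])/d[:,2])[:,None]
def proj(f,X):
    p=(np.atleast_2d(X)@np.asarray(f["R"]).T+f["t"])@K(f).T; return p[:,:2]/p[:,2:]
E
python3 - <<'E'
import pickle,cv2,numpy as np
from h import *
o=pickle.load(open("o.pkl","rb"))
for c in ("top","scene"):
    f=o[c]
    for n in ("short_bar","long_bar","short_blade","long_blade"):
        for m in o[c,n][:2]:
            r=np.argwhere(m["region"])[:,::-1].astype(float)
            X=back(f,r,0.105)[:,:2]; w,v=np.linalg.eigh(np.cov(X.T)); d=v[:,1]*np.sign(v[1,1]); q=(X-X.mean(0))@v
            print(c,n,"mean",X.mean(0).round(3),"yaw",round(np.degrees(np.arctan2(-d[0],d[1])),1),"ext",np.ptp(q,axis=0).round(3),"ends",(X[np.argmin(X[:,1])]).round(3),X[np.argmax(X[:,1])].round(3))
for n in ("spanner_13","vial_1","brass_weight","crucible_small"):
    r=np.argwhere(o["top",n][0]["region"])[:,::-1].astype(float); X=back(o["top"],r,0.01)[:,:2]; print(n,X.min(0).round(3),X.max(0).round(3))
cv2.imwrite("pics/topc.png",cv2.resize(o["top"]["frame"][150:390,170:490],(800,600),interpolation=cv2.INTER_CUBIC))
E
```

```text
top short_bar mean [0.555 0.193] yaw 12.2 ext [0.027 0.2  ] ends [0.562 0.109] [0.539 0.304]
top short_bar mean [ 0.562 -0.109] yaw -5.9 ext [0.029 0.201] ends [ 0.554 -0.225] [ 0.562 -0.024]
top long_bar mean [0.554 0.193] yaw 11.8 ext [0.028 0.2  ] ends [0.566 0.107] [0.539 0.304]
top short_blade mean [ 0.488 -0.144] yaw 5.3 ext [0.014 0.09 ] ends [ 0.492 -0.188] [ 0.481 -0.098]
top long_blade mean [0.482 0.182] yaw 2.9 ext [0.02  0.143] ends [0.482 0.116] [0.48  0.259]
scene short_bar mean [ 0.565 -0.103] yaw -4.7 ext [0.04  0.186] ends [ 0.561 -0.201] [ 0.568 -0.015]
scene long_bar mean [0.555 0.197] yaw 12.6 ext [0.032 0.213] ends [0.578 0.103] [0.527 0.309]
scene long_bar mean [0.67  0.214] yaw 50.5 ext [0.025 0.066] ends [0.695 0.19 ] [0.654 0.237]
scene short_blade mean [ 0.49  -0.141] yaw 7.6 ext [0.019 0.109] ends [ 0.497 -0.195] [ 0.478 -0.087]
scene long_blade mean [0.483 0.19 ] yaw 4.3 ext [0.02  0.148] ends [0.487 0.116] [0.471 0.263]
scene long_blade mean [0.501 0.247] yaw 25.0 ext [0.143 0.28 ] ends [0.579 0.101] [0.494 0.351]
spanner_13 [ 0.355 -0.131] [0.412 0.016]
vial_1 [0.725 0.228] [0.762 0.26 ]
brass_weight [0.732 0.135] [0.769 0.167]
crucible_small [ 0.712 -0.055] [ 0.751 -0.019]
```

View pics/topc.png

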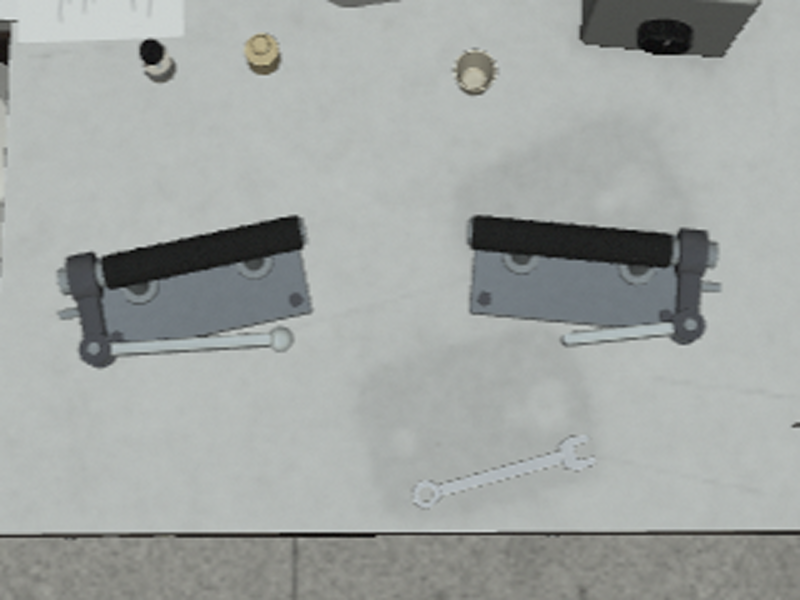

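View pics/scene0.png

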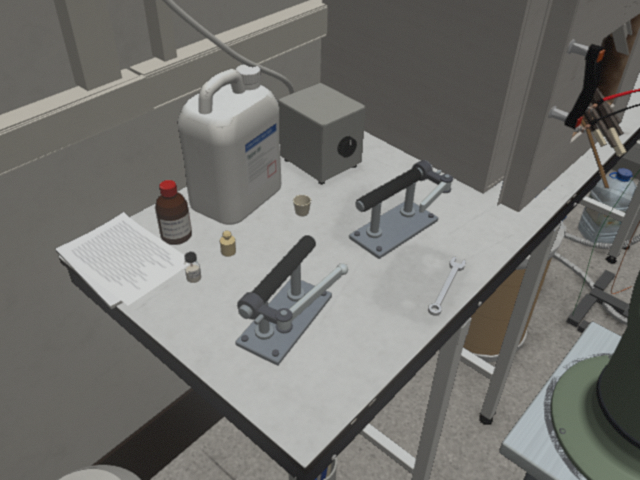

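The top picture has the long lever on the left, with its pivot at crop (95,348) and ball at (282,340). The short lever is on the right, with its pivot at (688,326) and tip at (565,340). The spanner lies in front and the small items behind. The scene view agrees. I'll press with the backs of the shut fingers, tool pointing down.

```bash
python3 -m handwheel '[{"dx":4.2,"dy":-4.3,"claw":0},{"dx":4.2,"dy":-4.3,"claw":0},{"dx":4.2,"dy":-4.3,"claw":0},{"dx":4.2,"dy":-4.3,"claw":0},{"dx":4.2,"dy":-4.3,"claw":0},{"dx":4.2,"dy":-4.3,"claw":0},{"dx":4.2,"dy":-4.3,"claw":0},{"dx":4.2,"dy":-4.3,"claw":0}]' 30
python3 -m handwheel '[{"wz":-0.16,"claw":0},{"wz":-0.16,"claw":0},{"wz":-0.16,"claw":0},{"wz":-0.16,"claw":0},{"wz":-0.16,"claw":0},{"wz":-0.15,"claw":0},{"claw":0}]'
python3 - <<'E'
import pickle
from h import *
from workcell import monitor,optics
o=pickle.load(open("o.pkl","rb"))
f=o["top"]
for n,px in {"short":[(688,326),(565,340)],"long":[(95,348),(282,340)]}.items():
    print(n,"pivot,tip",back(f,np.array(px)*.4+[170,150],0.115)[:,:2].round(4).tolist())
g=optics.grab_frame("wrist"); cv2.imwrite("pics/w1.png",g["frame"])
s=monitor.observe(); print(s["clock"],s["qpos"].round(3),s["position"],s["tool_rot"],s["force"],s["grip_width"])
E
```

```text
short pivot,tip [[0.4921, -0.1965], [0.4815, -0.0992]]
long pivot,tip [[0.477, 0.2705], [0.4826, 0.1235]]
1.15 [ 1.094  0.521 -0.036  1.6    0.021  1.021 -0.113] [ 0.24723426 -0.57401261  0.23128131] [-3.14156029e+00  3.97434411e-05  4.06733547e-01] [ 0.18797407  0.02148943 -0.48954713] 0.08562052711426653schema error: expected keys dx, dy, dz, wx, wy, wz, claw
schema error: expected keys dx, dy, dz, wx, wy, wz, claw
```

View pics/w1.png

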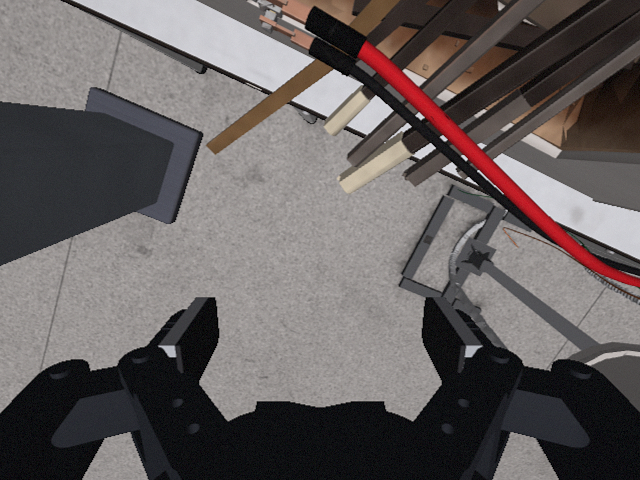

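All the keys are required, so nothing moved. The wrist view shows the gripper over the floor, with cables and rods at the upper right (300–600, 20–250). I'll locate these before moving.

Run:
```python
import pickle
from h import *
from workcell import optics
f=optics.grab_frame("top");s=optics.grab_frame("scene")
a=cv2.resize(f["frame"][200:440,400:640],(400,400));b=cv2.resize(s["frame"][20:260,400:640],(400,400))
cv2.imwrite("pics/tc.png",np.hstack([a,b]))
g=optics.grab_frame("wrist");R=np.array(g["R"])
print("wristcam",-R.T@g["t"],R.round(2).tolist())
for z in(0,.1,.2,.3): print(z,back(g,[(210,150),(345,188),(410,180),(320,20),(560,240)],z)[:,:2].round(2).tolist())
```

```text
wristcam [ 0.31334585 -0.54576121  0.37377436] [[0.39, -0.92, -0.0], [-0.88, -0.38, 0.28], [-0.26, -0.11, -0.96]]
0 [[0.26, -0.45], [0.28, -0.59], [0.31, -0.65], [0.41, -0.5], [0.32, -0.84]]
0.1 [[0.27, -0.47], [0.29, -0.58], [0.31, -0.62], [0.38, -0.52], [0.32, -0.76]]
0.2 [[0.29, -0.5], [0.3, -0.57], [0.31, -0.6], [0.36, -0.53], [0.32, -0.68]]
0.3 [[0.3, -0.53], [0.31, -0.55], [0.31, -0.57], [0.33, -0.54], [0.31, -0.6]]
```

View pics/tc.png

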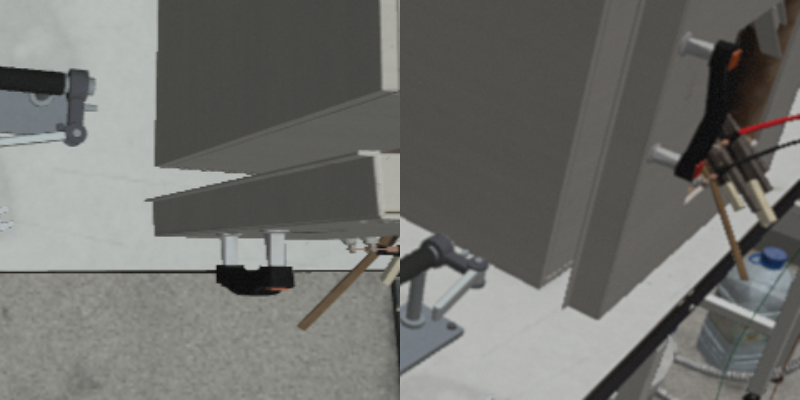

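Run:
```python
from h import *
from workcell import optics
C={c:optics.grab_frame(c) for c in("top","scene","wrist")}
def tri(o):
    (a,u),(b,v)=list(o.items())[:2]
    P=[K(C[c])@np.c_[C[c]["R"],C[c]["t"]] for c in(a,b)]
    X=cv2.triangulatePoints(P[0],P[1],np.array(u,float),np.array(v,float)).ravel();X=X[:3]/X[3]
    return X.round(3),[(proj(C[c],X).round()[0]-o[c]).tolist() for c in o]
T=lambda u,v:(400+u*.6,200+v*.6)
S=lambda u,v:(400+(u-400)*.6,20+v*.6)
print("rod tip",tri(dict(top=T(303,328),scene=S(743,278),wrist=(212,150))))
print("handle top",tri(dict(top=T(225,288),scene=S(720,45))),tri(dict(top=T(285,290),scene=S(720,45))))
print("handle bot",tri(dict(top=T(255,292),scene=S(690,175))),tri(dict(top=T(290,280),scene=S(690,175))))
print("panel low corner",tri(dict(top=T(155,235),scene=S(600,318))))
```

```text
rod tip (array([ 0.268, -0.466,  0.066]), [[-0.7999999999999545, -1.7999999999999545], [1.2000000000000455, 0.20000000000001705], [2.0, -1.0]])
handle top (array([ 0.322, -0.264,  0.414]), [[0.0, 0.20000000000004547], [0.0, 0.0]]) (array([ 0.329, -0.32 ,  0.393]), [[-3.0, -7.0], [6.0, 1.0]])
handle bot (array([ 0.324, -0.348,  0.237]), [[-3.0, -7.199999999999989], [7.0, 1.0]]) (array([ 0.337, -0.395,  0.213]), [[-3.0, -7.0], [7.0, 1.0]])
panel low corner (array([ 0.375, -0.304,  0.039]), [[0.0, 0.0], [0.0, 0.20000000000001705]])
```

The cabinet handle sticks out at about x 0.32, y −0.26 to −0.35, z 0.22 to 0.41. The rod tip is at (0.27, −0.47, 0.07). I'll turn first so the wrist camera faces +y, back off slightly, then slide along +y at x≈0.22.

```bash
python3 -m handwheel '[{"dx":0,"dy":0,"dz":0,"wx":0,"wy":0,"wz":-0.16,"claw":0},{"dx":0,"dy":0,"dz":0,"wx":0,"wy":0,"wz":-0.16,"claw":0},{"dx":0,"dy":0,"dz":0,"wx":0,"wy":0,"wz":-0.16,"claw":0},{"dx":0,"dy":0,"dz":0,"wx":0,"wy":0,"wz":-0.16,"claw":0},{"dx":0,"dy":0,"dz":0,"wx":0,"wy":0,"wz":-0.16,"claw":0},{"dx":0,"dy":0,"dz":0,"wx":0,"wy":0,"wz":-0.16,"claw":0},{"dx":-0.3,"dy":-1.5,"dz":0,"wx":0,"wy":0,"wz":0,"claw":0},{"dx":-0.3,"dy":-1.5,"dz":0,"wx":0,"wy":0,"wz":0,"claw":0}]' 30
```

```text
clock: 2.45
position: [0.215, -0.5738, 0.2312]
tool_rot: [-3.141, -0.0, 1.362]
force: [-1.0, -0.5, 0.1]
grip_width: 0.0002
finger_force: 0.0
```

```bash
python3 -m handwheel '[{"dx":3.9,"dy":-0.8,"dz":0,"wx":0,"wy":0,"wz":0,"claw":0},{"dx":3.9,"dy":-0.8,"dz":0,"wx":0,"wy":0,"wz":0,"claw":0},{"dx":3.9,"dy":-0.8,"dz":0,"wx":0,"wy":0,"wz":0,"claw":0},{"dx":3.9,"dy":-0.8,"dz":0,"wx":0,"wy":0,"wz":0,"claw":0},{"dx":3.9,"dy":-0.8,"dz":0,"wx":0,"wy":0,"wz":0,"claw":0}]'
python3 -c "
from workcell import monitor
print(monitor.observe()['qpos'].round(2))"
```

```text
clock: 3.08
position: [0.2159, -0.3737, 0.2314]
tool_rot: [3.142, 0.001, 1.362]
force: [1.3, 0.2, 0.2]
grip_width: -0.0001
finger_force: 0.0
[ 1.2   0.23 -0.34  2.07  0.1   0.86  0.6 ]
```

```bash
python3 -m handwheel '[{"dx":3,"dy":-0.6,"dz":-0.5,"wx":0,"wy":0,"wz":0,"claw":0},{"dx":3,"dy":-0.6,"dz":-0.5,"wx":0,"wy":0,"wz":0,"claw":0},{"dx":3,"dy":-0.6,"dz":-0.5,"wx":0,"wy":0,"wz":0,"claw":0}]'
python3 -c "
from workcell import monitor
print(monitor.observe()['qpos'].round(2))"
```

```text
clock: 3.45
position: [0.2167, -0.2822, 0.2465]
tool_rot: [3.141, 0.0, 1.362]
force: [0.6, 0.1, -0.3]
grip_width: -0.0001
finger_force: 0.0
[ 1.13  0.08 -0.4   2.21  0.04  0.86  0.5 ]
```

```bash
python3 -m handwheel '[{"dx":3,"dy":-0.3,"dz":0,"wx":0,"wy":0,"wz":0,"claw":0},{"dx":3,"dy":-0.2,"dz":0,"wx":0,"wy":0,"wz":0,"claw":0},{"dx":3,"dy":0,"dz":0,"wx":0,"wy":0,"wz":0,"claw":0}]'
python3 -c "
from workcell import monitor
print(monitor.observe()['qpos'].round(2))"
```

```text
clock: 3.82
position: [0.2303, -0.1932, 0.2464]
tool_rot: [3.141, 0.001, 1.362]
force: [-0.5, -0.2, 0.1]
grip_width: 0.0003
finger_force: 0.0
[ 1.03 -0.02 -0.51  2.31 -0.02  0.85  0.32]
```

```bash
python3 -m handwheel '[{"dx":2.2,"dy":3.6,"dz":0,"wx":0,"wy":0,"wz":0,"claw":0},{"dx":2.2,"dy":3.6,"dz":0,"wx":0,"wy":0,"wz":0,"claw":0},{"dx":2.2,"dy":3.6,"dz":0,"wx":0,"wy":0,"wz":0,"claw":0},{"dx":2.2,"dy":3.6,"dz":0,"wx":0,"wy":0,"wz":0,"claw":0},{"dx":2.2,"dy":3.6,"dz":0,"wx":0,"wy":0,"wz":0,"claw":0},{"dx":0,"dy":0,"dz":4,"wx":0,"wy":0,"wz":0,"claw":0},{"dx":0,"dy":0,"dz":4,"wx":0,"wy":0,"wz":0,"claw":0},{"dx":0,"dy":0,"dz":4,"wx":0,"wy":0,"wz":0,"claw":0}]'
python3 -m handwheel '[{"dx":0,"dy":0,"dz":3.8,"wx":0,"wy":0,"wz":0,"claw":0},{"dx":0,"dy":0,"dz":0,"wx":0,"wy":0,"wz":0,"claw":0}]'
python3 - <<'E'
from h import *
from workcell import optics,monitor
print(monitor.observe()["qpos"].round(2))
f=optics.grab_frame("top");s=optics.grab_frame("scene")
cv2.imwrite("pics/a.png",np.hstack([cv2.resize(f["frame"][220:340,340:460],(400,400)),cv2.resize(s["frame"][130:290,340:500],(400,400))]))
E
```

```text
clock: 4.82
position: [0.4289, -0.1235, 0.1252]
tool_rot: [3.141, 0.0, 1.363]
force: [1.2, -0.6, -0.5]
grip_width: -0.0005
finger_force: 0.0
clock: 5.08
position: [0.4278, -0.1228, 0.0869]
tool_rot: [-3.138, 0.0, 1.365]
force: [-0.4, -0.2, 1.2]
grip_width: -0.0002
finger_force: 0.0
[ 0.55  0.53 -0.52  2.15  0.48  0.58 -0.52]
```

View pics/a.png

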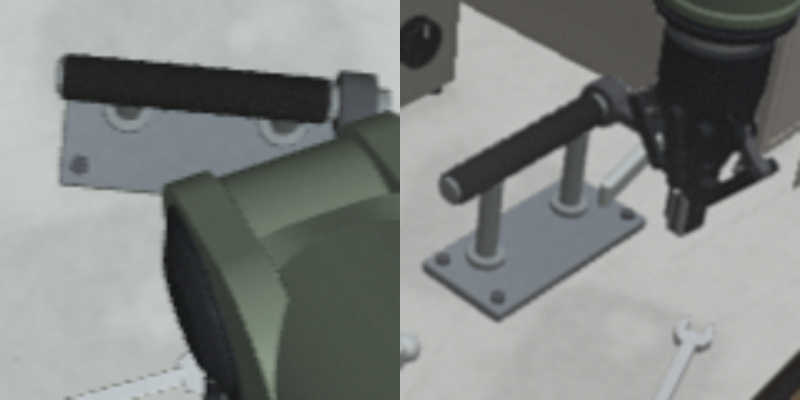

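The fingers are shut just outside the short blade. The finger linkage bulges on both sides above the tips, with its outer corner at crop (775,168). I'll check its height against the bar.

Run:
```python
from h import *
from workcell import optics,monitor
s=optics.grab_frame("scene");p=monitor.observe()["position"]
c=-np.array(s["R"]).T@s["t"]
for u,v in [(775,168),(765,185),(700,222),(690,235),(645,160),(635,95)]:
    px=(340+(u-400)*.4,130+v*.4); d=(back(s,px,0)[0]-c)
    ty=np.array([.979,-.205,0]); n=np.array([.205,.979,0])
    X=c+d*((p-c)@n/(d@n)); print((u,v),"r",round((X-p)@ty,3),"z",X[2].round(3))
```

```text
(775, 168) r -0.068 z 0.185
(765, 185) r -0.063 z 0.168
(700, 222) r -0.016 z 0.105
(690, 235) r -0.01 z 0.088
(645, 160) r 0.044 z 0.124
(635, 95) r 0.064 z 0.171
```

```bash
python3 -m handwheel '[{"dx":0.2,"dy":1,"dz":0,"wx":0,"wy":0,"wz":0,"claw":0},{"dx":0.2,"dy":1,"dz":0,"wx":0,"wy":0,"wz":0,"claw":0},{"dx":0.1,"dy":0.6,"dz":0,"wx":0,"wy":0,"wz":0,"claw":0},{"dx":0,"dy":0,"dz":0,"wx":0,"wy":0,"wz":0,"claw":0},{"dx":0,"dy":0,"dz":0,"wx":0,"wy":0,"wz":0,"claw":0}]'
python3 -m handwheel '[{"dx":0.1,"dy":0.5,"dz":0,"wx":0,"wy":0,"wz":0,"claw":0},{"dx":0,"dy":0,"dz":0,"wx":0,"wy":0,"wz":0,"claw":0}]'
python3 -m handwheel '[{"dx":0.1,"dy":0.5,"dz":0,"wx":0,"wy":0,"wz":0,"claw":0},{"dx":0,"dy":0,"dz":0,"wx":0,"wy":0,"wz":0,"claw":0}]'
python3 -m handwheel '[{"dx":0.1,"dy":0.5,"dz":0,"wx":0,"wy":0,"wz":0,"claw":0},{"dx":0,"dy":0,"dz":0,"wx":0,"wy":0,"wz":0,"claw":0}]'
```

```text
clock: 5.85
position: [0.4557, -0.1229, 0.0882]
tool_rot: [-3.141, -0.0, 1.367]
force: [-0.6, -0.4, -0.3]
grip_width: -0.0
finger_force: 0.0
clock: 6.1
position: [0.4614, -0.1229, 0.0883]
tool_rot: [3.141, -0.0, 1.367]
force: [0.1, -0.2, 0.3]
grip_width: 0.0
finger_force: 0.0
clock: 6.35
position: [0.4665, -0.123, 0.0883]
tool_rot: [3.142, -0.0, 1.367]
force: [-0.3, -0.7, 0.5]
grip_width: -0.0
finger_force: 0.0
clock: 6.6
position: [0.4713, -0.1228, 0.0882]
tool_rot: [-3.141, -0.0, 1.367]
force: [-3.1, 1.4, 0.6]
grip_width: 0.0
finger_force: 1.5
```

```bash
python3 -m handwheel '[{"dx":0.1,"dy":0.5,"dz":0,"wx":0,"wy":0,"wz":0,"claw":0},{"dx":0.1,"dy":0.5,"dz":0,"wx":0,"wy":0,"wz":0,"claw":0},{"dx":0.1,"dy":0.5,"dz":0,"wx":0,"wy":0,"wz":0,"claw":0},{"dx":0.1,"dy":0.4,"dz":0,"wx":0,"wy":0,"wz":0,"claw":0},{"dx":0,"dy":0,"dz":0,"wx":0,"wy":0,"wz":0,"claw":0},{"dx":0,"dy":0,"dz":0,"wx":0,"wy":0,"wz":0,"claw":0}]'
python3 -m handwheel '[{"dx":0.06,"dy":0.3,"dz":0,"wx":0,"wy":0,"wz":0,"claw":0},{"dx":0,"dy":0,"dz":0,"wx":0,"wy":0,"wz":0,"claw":0}]'
python3 -m handwheel '[{"dx":0.04,"dy":0.2,"dz":0,"wx":0,"wy":0,"wz":0,"claw":0},{"dx":0,"dy":0,"dz":0,"wx":0,"wy":0,"wz":0,"claw":0}]'
```

```text
clock: 7.35
position: [0.4904, -0.1234, 0.0881]
tool_rot: [-3.141, 0.001, 1.366]
force: [-5.1, -2.4, 0.2]
grip_width: -0.0
finger_force: 2.6
clock: 7.6
position: [0.4933, -0.1237, 0.0881]
tool_rot: [-3.14, 0.001, 1.366]
force: [-7.3, -2.4, -0.2]
grip_width: 0.0
finger_force: 3.0
clock: 7.85
position: [0.4952, -0.1238, 0.088]
tool_rot: [-3.14, 0.001, 1.366]
force: [-7.0, -2.6, 0.9]
grip_width: 0.0
finger_force: 3.1
```

```bash
python3 -m handwheel '[{"dx":0.04,"dy":0.2,"dz":0,"wx":0,"wy":0,"wz":0,"claw":0},{"dx":0,"dy":0,"dz":0,"wx":0,"wy":0,"wz":0,"claw":0}]'
python3 -m handwheel '[{"dx":0.03,"dy":0.15,"dz":0,"wx":0,"wy":0,"wz":0,"claw":0},{"dx":0,"dy":0,"dz":0,"wx":0,"wy":0,"wz":0,"claw":0}]'
```

```text
clock: 8.1
position: [0.4972, -0.1237, 0.088]
tool_rot: [-3.14, 0.001, 1.366]
force: [-7.3, -2.6, 0.4]
grip_width: 0.0003
finger_force: 3.2
clock: 8.35
position: [0.4983, -0.1238, 0.088]
tool_rot: [-3.139, 0.001, 1.366]
force: [-9.7, -1.8, 2.0]
grip_width: 0.0001
finger_force: 4.1
```

```bash
python3 -m handwheel '[{"dx":0.02,"dy":0.12,"dz":0,"wx":0,"wy":0,"wz":0,"claw":0},{"dx":0,"dy":0,"dz":0,"wx":0,"wy":0,"wz":0,"claw":0}]'
```

```text
clock: 8.6
position: [0.4986, -0.1238, 0.0878]
tool_rot: [-3.137, 0.002, 1.366]
force: [-14.6, -1.8, 6.1]
grip_width: -0.0006
finger_force: 7.1
```

At the stop: the force rises steeply and the tool has stopped advancing. I'll hold for about a second, then back off.

```bash
python3 -m handwheel '[{"dx":0,"dy":0,"dz":0,"wx":0,"wy":0,"wz":0,"claw":0},{"dx":0,"dy":0,"dz":0,"wx":0,"wy":0,"wz":0,"claw":0},{"dx":0,"dy":0,"dz":0,"wx":0,"wy":0,"wz":0,"claw":0},{"dx":0,"dy":0,"dz":0,"wx":0,"wy":0,"wz":0,"claw":0},{"dx":0,"dy":0,"dz":0,"wx":0,"wy":0,"wz":0,"claw":0},{"dx":0,"dy":0,"dz":0,"wx":0,"wy":0,"wz":0,"claw":0},{"dx":0,"dy":0,"dz":0,"wx":0,"wy":0,"wz":0,"claw":0},{"dx":0,"dy":0,"dz":0,"wx":0,"wy":0,"wz":0,"claw":0}]'
python3 - <<'E'
from h import *
from workcell import optics
s=optics.grab_frame("scene")
cv2.imwrite("pics/b.png",cv2.resize(s["frame"][140:260,340:500],(800,600),interpolation=cv2.INTER_CUBIC))
E
```

```text
clock: 9.6
position: [0.4986, -0.1239, 0.0878]
tool_rot: [-3.138, 0.002, 1.366]
force: [-14.9, -2.8, 5.0]
grip_width: -0.0002
finger_force: 7.0
```

View pics/b.png

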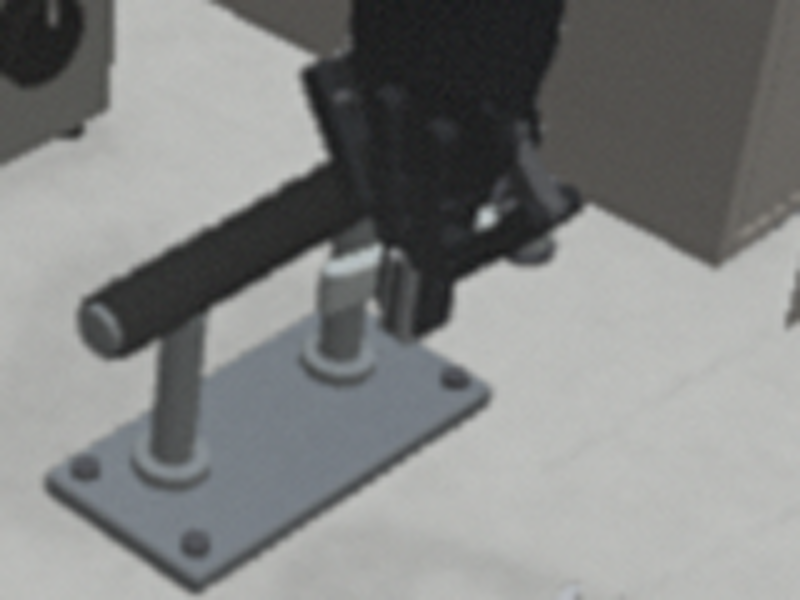

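The blade tip is at crop (345,262), close to the bar. I'll check that this matches the stop angle.

Run:
```python
from h import *
from workcell import optics
s=optics.grab_frame("scene")
piv=np.array([.492,-.1965])
for a in (.30,.34,.38,.42):
    d0=np.arctan2(.0973,-.0108)-a; d=np.array([np.cos(d0),np.sin(d0)]); 
    t=[(*(piv+.1*d+ w*np.array([-d[1],d[0]])),z) for w in(-.005,.005) for z in(.115,.095)]
    print(a,((proj(s,t)-[340,140])*5).round().tolist())
```

```text
0.3 [[342.0, 281.0], [336.0, 324.0], [361.0, 295.0], [355.0, 337.0]]
0.34 [[335.0, 276.0], [330.0, 318.0], [353.0, 289.0], [347.0, 332.0]]
0.38 [[329.0, 271.0], [323.0, 313.0], [346.0, 284.0], [340.0, 327.0]]
0.42 [[323.0, 265.0], [317.0, 307.0], [339.0, 279.0], [333.0, 321.0]]
```

The tip outline matches the 0.42 rad prediction, so the lever is at its stop. Releasing it now.

```bash
python3 -m handwheel '[{"dx":-0.2,"dy":-1,"dz":0,"wx":0,"wy":0,"wz":0,"claw":0},{"dx":-0.2,"dy":-1,"dz":0,"wx":0,"wy":0,"wz":0,"claw":0},{"dx":-0.2,"dy":-1,"dz":0,"wx":0,"wy":0,"wz":0,"claw":0},{"dx":-0.3,"dy":-1.5,"dz":0,"wx":0,"wy":0,"wz":0,"claw":0},{"dx":-0.6,"dy":-2.8,"dz":0,"wx":0,"wy":0,"wz":0,"claw":0},{"dx":0,"dy":0,"dz":0,"wx":0,"wy":0,"wz":0,"claw":0},{"dx":0,"dy":0,"dz":0,"wx":0,"wy":0,"wz":0,"claw":0},{"dx":0,"dy":0,"dz":0,"wx":0,"wy":0,"wz":0,"claw":0}]'
python3 - <<'E'
from h import *
from workcell import optics
s=optics.grab_frame("scene")
cv2.imwrite("pics/c.png",cv2.resize(s["frame"][140:260,340:500],(800,600),interpolation=cv2.INTER_CUBIC))
E
```

```text
clock: 10.7
position: [0.4267, -0.123, 0.0884]
tool_rot: [3.141, -0.0, 1.367]
force: [-0.4, 0.4, -0.9]
grip_width: -0.0
finger_force: 0.0
```

View pics/c.png

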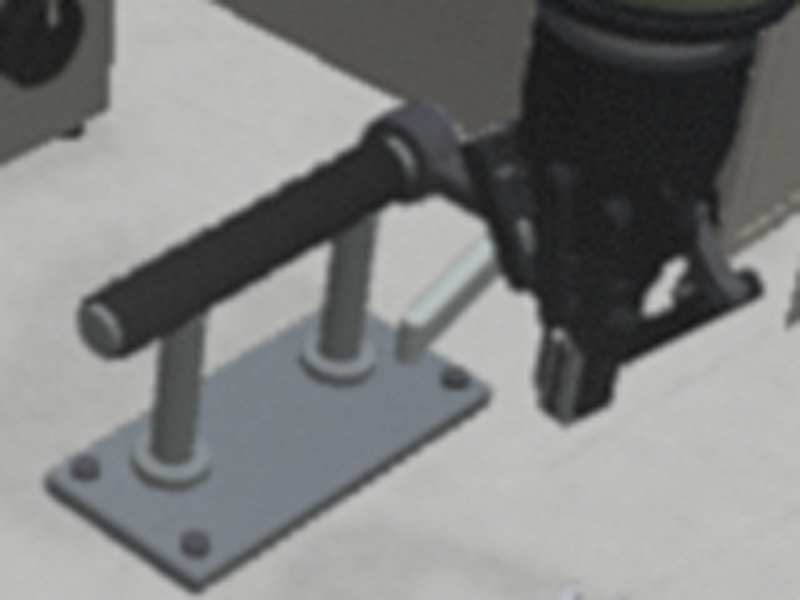

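The short lever is back out, with its tip at crop (410,330). Next I move across to the long lever and turn the tool.

```bash
python3 -m handwheel '[{"dx":4,"dy":-0.8,"dz":0,"wx":0,"wy":0,"wz":0,"claw":0},{"dx":4,"dy":-0.8,"dz":0,"wx":0,"wy":0,"wz":0,"claw":0},{"dx":4,"dy":-0.8,"dz":0,"wx":0,"wy":0,"wz":0,"claw":0},{"dx":4,"dy":-0.8,"dz":0,"wx":0,"wy":0,"wz":0,"claw":0},{"dx":4,"dy":-0.8,"dz":0,"wx":0,"wy":0,"wz":0,"claw":0},{"dx":4,"dy":-0.8,"dz":0,"wx":0,"wy":0,"wz":0,"claw":0},{"dx":4,"dy":-0.8,"dz":0,"wx":0,"wy":0,"wz":0,"claw":0}]'
python3 -m handwheel '[{"dx":0,"dy":0,"dz":0,"wx":0,"wy":0,"wz":-0.14,"claw":0},{"dx":0,"dy":0,"dz":0,"wx":0,"wy":0,"wz":-0.14,"claw":0},{"dx":0,"dy":0,"dz":0,"wx":0,"wy":0,"wz":-0.14,"claw":0},{"dx":0,"dy":0,"dz":0,"wx":0,"wy":0,"wz":0,"claw":0},{"dx":0,"dy":0,"dz":0,"wx":0,"wy":0,"wz":0,"claw":0}]'
```

```text
clock: 11.62
position: [0.4281, 0.1642, 0.0883]
tool_rot: [3.141, -0.0, 1.367]
force: [1.0, 0.3, 1.5]
grip_width: 0.0002
finger_force: 0.0
clock: 12.25
position: [0.428, 0.1626, 0.0882]
tool_rot: [-3.142, -0.0, 1.783]
force: [-0.3, -0.1, -0.4]
grip_width: 0.0004
finger_force: 0.0
```

```bash
python3 -m handwheel '[{"dx":-0.2,"dy":1,"dz":0,"wx":0,"wy":0,"wz":0,"claw":0},{"dx":-0.2,"dy":1,"dz":0,"wx":0,"wy":0,"wz":0,"claw":0},{"dx":-0.2,"dy":1,"dz":0,"wx":0,"wy":0,"wz":0,"claw":0},{"dx":0,"dy":0,"dz":0,"wx":0,"wy":0,"wz":0,"claw":0},{"dx":0,"dy":0,"dz":0,"wx":0,"wy":0,"wz":0,"claw":0}]'
python3 -m handwheel '[{"dx":-0.1,"dy":0.5,"dz":0,"wx":0,"wy":0,"wz":0,"claw":0},{"dx":0,"dy":0,"dz":0,"wx":0,"wy":0,"wz":0,"claw":0}]'
python3 -m handwheel '[{"dx":-0.1,"dy":0.5,"dz":0,"wx":0,"wy":0,"wz":0,"claw":0},{"dx":0,"dy":0,"dz":0,"wx":0,"wy":0,"wz":0,"claw":0}]'
python3 -m handwheel '[{"dx":-0.1,"dy":0.5,"dz":0,"wx":0,"wy":0,"wz":0,"claw":0},{"dx":0,"dy":0,"dz":0,"wx":0,"wy":0,"wz":0,"claw":0}]'
```

```text
clock: 12.88
position: [0.4583, 0.1631, 0.0882]
tool_rot: [-3.141, -0.0, 1.787]
force: [-0.4, -0.8, -0.2]
grip_width: 0.0005
finger_force: 0.0
clock: 13.12
position: [0.464, 0.1633, 0.0883]
tool_rot: [3.141, -0.0, 1.787]
force: [-0.8, 0.3, 0.2]
grip_width: -0.0001
finger_force: 0.0
clock: 13.38
position: [0.4687, 0.1634, 0.0882]
tool_rot: [-3.141, -0.0, 1.787]
force: [-3.6, 0.6, 1.5]
grip_width: 0.0001
finger_force: 1.8
clock: 13.62
position: [0.4739, 0.1636, 0.0882]
tool_rot: [-3.141, -0.0, 1.787]
force: [-4.5, 3.2, 2.0]
grip_width: -0.0
finger_force: 2.1
```

```bash
python3 -m handwheel '[{"dx":-0.1,"dy":0.5,"dz":0,"wx":0,"wy":0,"wz":0,"claw":0},{"dx":-0.1,"dy":0.5,"dz":0,"wx":0,"wy":0,"wz":0,"claw":0},{"dx":-0.1,"dy":0.5,"dz":0,"wx":0,"wy":0,"wz":0,"claw":0},{"dx":0,"dy":0,"dz":0,"wx":0,"wy":0,"wz":0,"claw":0},{"dx":0,"dy":0,"dz":0,"wx":0,"wy":0,"wz":0,"claw":0}]'
python3 -m handwheel '[{"dx":-0.06,"dy":0.3,"dz":0,"wx":0,"wy":0,"wz":0,"claw":0},{"dx":0,"dy":0,"dz":0,"wx":0,"wy":0,"wz":0,"claw":0}]'
python3 -m handwheel '[{"dx":-0.04,"dy":0.2,"dz":0,"wx":0,"wy":0,"wz":0,"claw":0},{"dx":0,"dy":0,"dz":0,"wx":0,"wy":0,"wz":0,"claw":0}]'
python3 -m handwheel '[{"dx":-0.04,"dy":0.2,"dz":0,"wx":0,"wy":0,"wz":0,"claw":0},{"dx":0,"dy":0,"dz":0,"wx":0,"wy":0,"wz":0,"claw":0}]'
```

```text
clock: 14.25
position: [0.4883, 0.1637, 0.0881]
tool_rot: [-3.14, -0.0, 1.787]
force: [-8.2, 2.4, 1.0]
grip_width: 0.0002
finger_force: 3.5
clock: 14.5
position: [0.4913, 0.1639, 0.088]
tool_rot: [-3.14, -0.0, 1.787]
force: [-9.0, 2.2, 0.3]
grip_width: 0.0003
finger_force: 3.7
clock: 14.75
position: [0.4932, 0.1639, 0.088]
tool_rot: [-3.14, -0.0, 1.787]
force: [-8.2, 2.8, 0.2]
grip_width: -0.0003
finger_force: 3.8
clock: 15.0
position: [0.4952, 0.1639, 0.0879]
tool_rot: [-3.14, -0.0, 1.787]
force: [-8.4, 3.3, 0.2]
grip_width: 0.0005
finger_force: 4.0
```

```bash
python3 -m handwheel '[{"dx":-0.03,"dy":0.15,"dz":0,"wx":0,"wy":0,"wz":0,"claw":0},{"dx":0,"dy":0,"dz":0,"wx":0,"wy":0,"wz":0,"claw":0}]'
python3 -m handwheel '[{"dx":-0.02,"dy":0.1,"dz":0,"wx":0,"wy":0,"wz":0,"claw":0},{"dx":0,"dy":0,"dz":0,"wx":0,"wy":0,"wz":0,"claw":0}]'
```

```text
clock: 15.25
position: [0.4966, 0.164, 0.0879]
tool_rot: [-3.14, -0.0, 1.787]
force: [-9.6, 2.5, -0.4]
grip_width: -0.0001
finger_force: 4.0
clock: 15.5
position: [0.4975, 0.164, 0.0879]
tool_rot: [-3.139, -0.0, 1.788]
force: [-10.2, 2.6, 1.0]
grip_width: -0.0002
finger_force: 4.3
```

```bash
python3 -m handwheel '[{"dx":-0.02,"dy":0.1,"dz":0,"wx":0,"wy":0,"wz":0,"claw":0},{"dx":0,"dy":0,"dz":0,"wx":0,"wy":0,"wz":0,"claw":0}]'
```

```text
clock: 15.75
position: [0.4978, 0.1641, 0.0878]
tool_rot: [-3.138, -0.0, 1.788]
force: [-15.2, 2.9, 2.8]
grip_width: -0.0002
finger_force: 6.7
```

Same steep force rise, so the long lever is at its stop. I'll hold, check by picture, then hand in.

```bash
python3 -m handwheel '[{"dx":0,"dy":0,"dz":0,"wx":0,"wy":0,"wz":0,"claw":0},{"dx":0,"dy":0,"dz":0,"wx":0,"wy":0,"wz":0,"claw":0},{"dx":0,"dy":0,"dz":0,"wx":0,"wy":0,"wz":0,"claw":0},{"dx":0,"dy":0,"dz":0,"wx":0,"wy":0,"wz":0,"claw":0}]'
python3 - <<'E'
from h import *
from workcell import optics
s=optics.grab_frame("scene")
cv2.imwrite("pics/d.png",cv2.resize(s["frame"][180:360,210:450],(800,600),interpolation=cv2.INTER_CUBIC))
piv=np.array([.477,.2705])
for a in (.0,.22,.26,.30):
    t=np.arctan2(-.999,.045)+a; print(a,((proj(s,[(*(piv+.15*np.array([np.cos(t),np.sin(t)])),.105)])-[210,180])/.3).round())
E
```

```text
clock: 16.25
position: [0.4978, 0.1641, 0.0878]
tool_rot: [-3.138, -0.0, 1.788]
force: [-16.2, 1.8, 2.5]
grip_width: -0.0001
finger_force: 6.7
0.0 [[452. 291.]]
0.22 [[396. 266.]]
0.26 [[385. 262.]]
0.3 [[374. 259.]]
```

View pics/d.png

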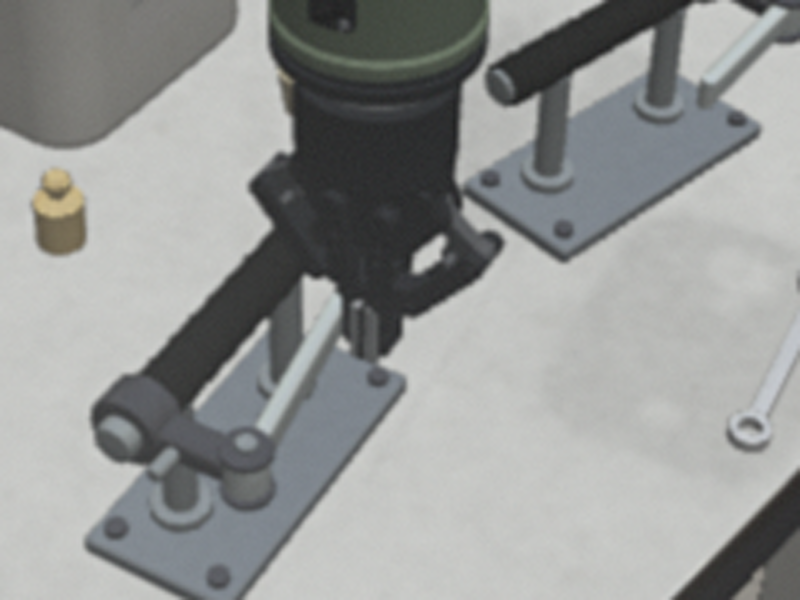

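The picture shows the long blade swung in from its pivot (248,440) to the fingers (340,310). The short lever is out, and the bystanders in view look undisturbed. The 32 mm of travel and the force rise both fit the stop, so I'm handing in.

```bash
python3 -c "
from workcell import job_done
print(job_done())"
```

```text
the job is handed in; nothing more can be done
None
```

I pressed the short lever to its stop, held it for about a second and let it spring back. The long lever was then pressed to its stop and is still held there at about 16 N; the job is handed in, and no verdict came back.

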